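Slide the bacteria house block into its locker and shut the glass door

TASK

Push the white ceramic bacteria house block up the shallow ramp and over the raised sill of the low locker, so that it drops in behind the sill and lies flat on the locker floor; slide it all the way, do not lift or tip it. Then swing the glass door fully shut. Leave the jar, the tongs and the net frame where they are.

Things in the scene. Friction and masses are not known exactly. Their poses are not given: they have to be found in the camera images.
- bacteria_block: White ceramic block with a grid of small square holes on top, 80 (x) x 90 (y) x 45 mm, 0.3 to 0.55 kg, loose on the work surface before the ramp, its x within 15 deg of the locker's x. Origin: centre of underside, z up. Too wide to grip. Under 8 N pushes it, on the ramp too; two spread fingers on its rear (-x) face square it up and slide it without tipping, touching 10 to 35 mm above the work surface.
- locker: Low fixed wooden locker, open on top. Origin: centre of its inner floor area, at work surface height; x points inward (the way to push), y left as one looks in, z up. Inside x -52.5 to 52.5, y -67.5 to 67.5 mm; floor 8 mm above the work surface. Walls 12 mm thick, tops at 66 mm; side walls x -64.5 to 64.5. Clear above.
- sill (a point): Middle of the top of the front sill, a raised aluminium strip: x -58.5, y 0, z 14 mm in the locker's frame. It spans x -64.5 to -52.5 and the full inside width (135 mm); the locker floor behind it lies 6 mm lower.
- ramp_foot (a point): Middle of the foot of the grey ramp, at x -144.5, y 0, z 0 mm in the locker's frame. The ramp is 135 mm wide and rises evenly from here to 14 mm at the sill (x -64.5).
- glass_door (a joint): Angle of the clear glass door, rad: 0 = shut across the locker's front; grows as it opens about the upright hinge at the left (+y) front corner, free edge swinging to the locker's -x; 1.57 = straight out, stop 2.1. Starts wide open (1.6 to 1.8). Under 1 N at the edge moves it; it stays where left. The magnetic catch gives no felt pull: push the door right to its stop at 0.
- door_hinge (a point): Point on the door's hinge line, 40 mm above the work surface, at x -69.5, y 79.5 mm in the locker's frame. The pane lies in the upright plane through this line and door_edge, 3 mm to each side, from 17 to 62 mm above the work surface. Shut, it clears the ramp by 3 mm.
- door_edge (a point): Middle of the door's free upright edge, 40 mm above the work surface, 159 mm from door_hinge. A steel knob 12 mm across stands 12 mm out of the outer face (the one away from the locker when shut), 16 mm in from this edge, 42 mm above the work surface.
- jar: Empty clear plastic jar with white twist cap, 64 mm across, 84 mm high; bystander. Origin: centre of underside.
- tongs: White plastic feeding tongs lying flat, about 180 (x) x 36 x 10 mm; bystander. Origin: middle, on the underside.
- net_frame: Black plastic bar frame of a breeder net (no net), 148 (x) x 108 (y) x 84 mm high; bystander. Origin: centre of underside.
There are look-alikes about, which are no part of the job. Leave any green or pink look-alike of the bacteria_block alone.

How it is judged (in metres and radians):
On the way, in this order (a step that is already met when the one before it is completed fails the run):
1. the block has been pushed over the sill and lies flat on the locker floor, the door still open (x of bacteria_block in the frame of locker between -0.018 and 0.018 m and y of bacteria_block in the frame of locker between -0.035 and 0.035 m and z of bacteria_block in the frame of locker below 0.0115 m and angle between bacteria_block's own z axis and vertical below 0.04 rad and value of joint glass_door above 0.3 rad), for 0.2 s.
2. the glass door is shut (value of joint glass_door below 0.04 rad), for 0.2 s.
At the end, for the whole second after the job is handed in: The block lies at rest flat (within 0.04 rad) on the locker floor wholly behind the sill (its origin within 18 mm of the locker's centre in x, 35 mm in y, and under 11.5 mm high), and the glass door is within 0.04 rad of shut (x of bacteria_block in the frame of locker between -0.018 and 0.018 m and y of bacteria_block in the frame of locker between -0.035 and 0.035 m and z of bacteria_block in the frame of locker below 0.0115 m and angle between bacteria_block's own z axis and vertical below 0.04 rad and value of joint glass_door below 0.04 rad and linear speed of bacteria_block below 0.02 m/s); the robot touches nothing.
It fails at once if the block is lifted (underside centre more than 35 mm above the work surface) (height (world z) of bacteria_block above 0.035 m).
It fails at once if the block is tipped by more than 0.45 rad (angle between bacteria_block's own z axis and vertical above 0.45 rad).
It fails at once if the clear jar is shifted by more than 25 mm (distance of jar from where it was at the start of the episode above 0.025 m).
It fails at once if the white tongs is shifted by more than 25 mm (distance of tongs from where it was at the start of the episode above 0.025 m).
It fails at once if the black net frame is shifted by more than 25 mm (distance of net_frame from where it was at the start of the episode above 0.025 m).
It also fails if it takes over 58 s, if anything falls off the work surface, if the arm or the gripper's body presses on something with over 40 N, if the wrist force passes 120 N, or if a joint passes its speed limit or range.

ROBOT

A 6-joint arm with a two-finger parallel gripper is mounted at the origin on the work surface. World frame = base frame: x ahead of the robot, y to its left, z up, the work surface at z = 0. Lengths are in mm, angles in rad, forces in N, time in s.
With the tool pointing down it reaches from about 350 to 875 mm from the base axis. Payload 4.2 kg.
Tool frame: the origin (TCP) lies at the very end of the fingers, on their centre line; the grasp point (between the pads) lies 19 mm behind it; z points along the fingers, y is the direction in which the jaws open and shut (so a half turn about z gives the same grasp; the last joint's range is limited). The gripper opens to 85 mm and grips with 20 to 120 N. Pads are 22 mm wide; open, the fingers measure 114 mm over their backs; the gripper's body (76 mm by 85 mm) begins 54 mm behind the grasp point. The pads swing forward as they close: fully open they stand 13 mm farther back than shut.
Start: joints at [-0.995, 0.385, 0.008, 0, -1.194, -0.259], TCP at [194.72, -593.872, 231.312] pointing down, gripper open.
Joint ranges: [-3.14, 3.14], [-1.21, 2.06], [-1.07, 1.41], [-3.16, 2.05], [-2.99, -0.16], [-3.1, 3.1]. Speed limits (rad/s): [2.79, 2.79, 3.14, 3.14, 3.14, 3.14].

INTERFACE

Orientations are given as a unit quaternion [x, y, z, w].
In Python, from bench import arm gives the robot as it stands.
- The arm moves only by the tool apply_moves, never from a script. Its argument "plan" is one flat list of numbers, 5 for each row, row after row: the gripper's target within -1 to 1 (shut at 1, half-way at 0, fully open at -1), then the shift along the world's x, y, z in m, then the turn about the world's z in degrees. A call has 1 to 8 rows; each row is the pose to reach, as a shift and turn from the pose commanded when the call began; what a row does not reach only later rows make up. A row lasts 1/12 s, in which the tool goes at most 41.7 mm and 7.16 degrees, less where a joint would pass 70% of its speed; a pose out of reach is approached as far as the arm can. A call with a gripper value outside its range is refused whole. The fingers move at their own pace and stop on an object; the grip force is fixed at half the most. Time passes only in rows, so rows that repeat a pose let the fingers close. It gives the time, the measured TCP pose, the force and the opening at its end, in the units of the state.
- arm.read_state(): the state, without advancing time (a new reading comes with each control period).
- arm.get_image(name): name is "scene" or "top" or "wrist"; returns a dict with "color" (480x640x3 uint8, red, green, blue), "range_z" (480x640 float32, mm along the optical axis (not along the pixel's ray), 0 where there is no reading), "camera_matrix" (3x3 intrinsics, pixels), "camera_from_world" (4x4, takes a point from world to camera coordinates); the wrist camera has in their place "mount" (4x4, takes a point from camera to tool coordinates, whose origin is the TCP and whose axes are the flange's). Camera axes: x right, y down, z forward; pixel columns grow to the right and rows downward; lengths in mm; the calibration is good to about 2 mm. A picture is of the moment at which its call begins: read the wrist's pose just before it.
- arm.job_done(): hands the job in, once; it reports no verdict.
The state is a dict: "clock": time; "joints": joint angles; "joint_vel": joint speeds; "joint_efforts": joint torques, N m; "position": TCP position; "ee_rot": TCP orientation; "contact_force": force on the tool from outside, world axes, zero at the start; "wrist_torque": the same for the moment, N m; "gripper_width": finger opening in mm.
Only numpy, scipy, OpenCV 4.12 (cv2) and the standard library are available. Lean on these libraries where they do the work, as an engineer would, in place of code of your own. Each camera call takes 0.05 s, during which the arm holds its last target.

## Working session

There is one attempt and no reset: what is moved stays moved. The work goes in short steps, Python scripts to look and compute and a tool call to move; the robot and the scene stay as the last step left them, time stands still between calls to the robot, and variables do not carry over. Pictures are saved under pics/ and viewed, and the job is handed in when it is done.

Besides the shell and the picture viewer there is one more tool, called after "Call:" as name(argument=value, ...) on one line, values as JSON. apply_moves: Moves the arm, as the interface text tells. Its arguments: {"type":"object","properties":{"plan":{"type":"array","items":{"type":"number"}}},"required":["plan"]}

```bash
mkdir -p pics; ls; python3 - <<'E'
from bench import arm
import cv2,pickle
s=arm.read_state();print(s)
d={}
for n in("scene","top"):
    i=arm.get_image(n);d[n]=i
    cv2.imwrite(f"pics/{n}0.png",i["color"][:,:,::-1]);print(n,i["camera_matrix"],i["camera_from_world"])
pickle.dump(d,open("im0.pkl","wb"))
E
```

```text
pics
{'clock': 0.0, 'joints': array([-9.95391563e-01,  3.85561112e-01,  6.64097993e-03, -4.90522857e-04,
       -1.19396286e+00, -2.58590693e-01]), 'joint_vel': array([ 0.00034564, -0.00023752,  0.00059525, -0.0009714 ,  0.00064693,
        0.00246605]), 'joint_efforts': array([ 1.35684939e-03, -3.92292452e+01,  1.88399005e+01,  4.18631986e+00,
       -4.68023994e-03, -9.97999507e-06]), 'position': array([ 194.55143203, -593.35281346,  230.22599735]), 'ee_rot': array([-1.57655941e-01,  9.87493526e-01,  1.04625396e-03, -2.14142783e-04]), 'contact_force': array([-0.16424963,  0.046615  , -0.52869381]), 'wrist_torque': array([-0.00301661,  0.08791455, -0.05026287]), 'gripper_width': 85.57365464687311}
scene [[591.92705888   0.         322.82926979]
 [  0.         591.92705888 236.79973537]
 [  0.           0.           1.        ]] [[-3.90565204e-01  9.20560081e-01 -5.28756543e-03  2.52199345e+02]
 [ 7.38185778e-01  3.09747233e-01 -5.99281577e-01 -4.09910335e+02]
 [-5.50036888e-01 -2.37961737e-01 -8.00520851e-01  1.72711111e+03]
 [ 0.00000000e+00  0.00000000e+00  0.00000000e+00  1.00000000e+00]]
top [[533.44915844   0.         321.30566614]
 [  0.         533.44915844 229.34608047]
 [  0.           0.           1.        ]] [[ 1.11665841e-02 -9.99936396e-01  1.58451882e-03 -5.00016421e+01]
 [-9.91865295e-01 -1.12773679e-02 -1.26791394e-01  6.07124803e+02]
 [ 1.26801199e-01 -1.55802466e-04 -9.91928138e-01  1.42068138e+03]
 [ 0.00000000e+00  0.00000000e+00  0.00000000e+00  1.00000000e+00]]
```

View pics/scene0.png

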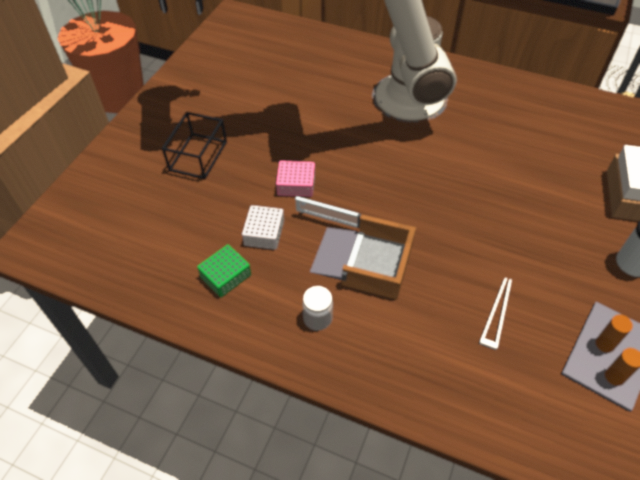

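View pics/top0.png

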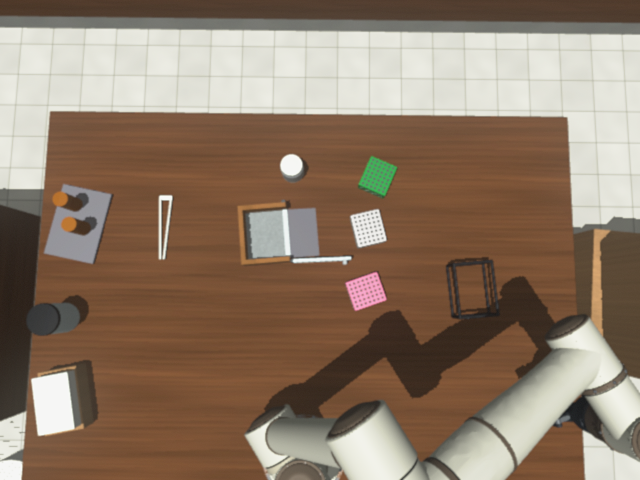

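```bash
cat > h.py <<'E'
import numpy as np,cv2
def unproj(im,u,v,z):
    K=im["camera_matrix"];T=im["camera_from_world"];R=T[:3,:3];t=T[:3,3]
    d=R.T@np.linalg.inv(K)@[u,v,1];o=-R.T@t
    return o+d*(z-o[2])/d[2]
def proj(im,p):
    T=im["camera_from_world"];q=T[:3,:3]@np.array(p,float)+T[:3,3];q=im["camera_matrix"]@q
    return q[:2]/q[2]
E
python3 - <<'E'
import pickle,cv2
d=pickle.load(open("im0.pkl","rb"))
c=d["top"]["color"][150:330,220:420,::-1]
cv2.imwrite("pics/topc.png",cv2.resize(c,None,fx=4,fy=3.3333,interpolation=cv2.INTER_CUBIC)[:600])
c=d["top"]["color"][190:280,230:400,::-1]
cv2.imwrite("pics/topc2.png",cv2.resize(c,None,fx=4.5,fy=4.5,interpolation=cv2.INTER_CUBIC))
c=d["scene"]["color"][150:340,180:430,::-1]
cv2.imwrite("pics/scc.png",cv2.resize(c,None,fx=3,fy=3,interpolation=cv2.INTER_CUBIC))
E
```

```text
(no output)
```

View pics/topc2.png

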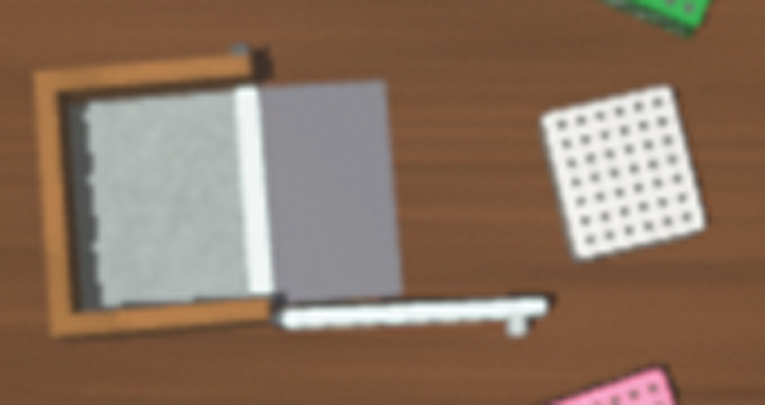

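View pics/scc.png

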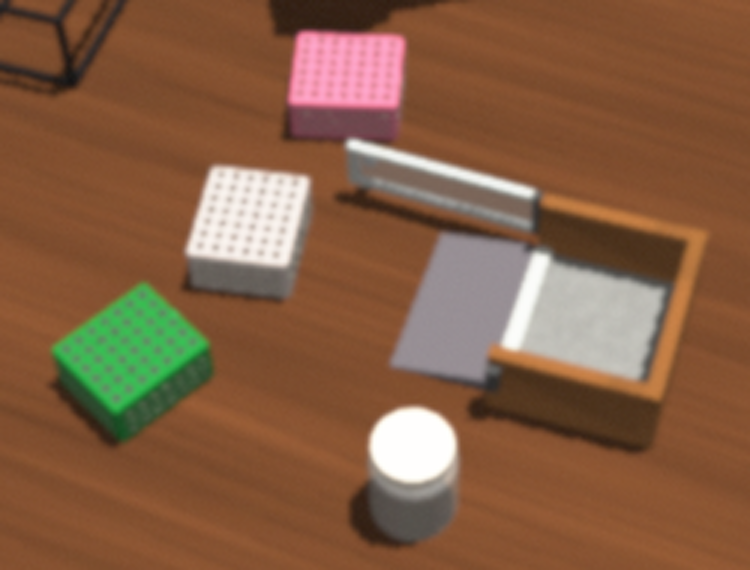

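```bash
cat > fit.py <<'E'
import pickle
from h import *
from scipy.optimize import least_squares
d=pickle.load(open("im0.pkl","rb"))
T=lambda p:(d["top"],230+(p[0]+.5)/4.5-.5,190+(p[1]+.5)/4.5-.5)
S=lambda p:(d["scene"],180+(p[0]+.5)/3-.5,150+(p[1]+.5)/3-.5)
def fit(pts,x0):
    def mod(x,l):
        c,s=np.cos(x[2]),np.sin(x[2]);return [x[0]+c*l[0]-s*l[1],x[1]+s*l[0]+c*l[1],l[2]]
    def f(x): return np.concatenate([proj(im,mod(x,l))-[u,v] for (im,u,v),l in pts])
    r=least_squares(f,x0,loss='soft_l1',x_scale=[1,1,.01]);print(r.x,np.degrees(r.x[2]));print(f(r.x).reshape(-1,2).round(1).tolist())
    return r.x
lk=[(T((385,82)),(-144.5,-67.5,0)),(T((402,293)),(-144.5,67.5,0)),(T((35,72)),(64.5,-79.5,66)),(T((50,335)),(64.5,79.5,66)),
 (T((252,57)),(-64.5,-79.5,66)),(T((272,318)),(-64.5,79.5,66)),
 (S((391,365)),(-144.5,-67.5,0)),(S((440,235)),(-144.5,67.5,0)),(S((706,235)),(64.5,79.5,66)),(S((657,392)),(64.5,-79.5,66)),(S((490,354)),(-64.5,-79.5,66)),(S((540,198)),(-64.5,79.5,66))]
L=fit(lk,[550,50,1.57])
bl=[(T((541,116)),(40,-45,45)),(T((672,86)),(-40,-45,45)),(T((706,228)),(-40,45,45)),(T((578,260)),(40,45,45)),
(S((212,166)),(-40,45,45)),(S((310,178)),(40,45,45)),(S((289,266)),(40,-45,45)),(S((190,257)),(-40,-45,45))]
B=fit(bl,[550,-150,1.57])
def toL(p):
    c,s=np.cos(L[2]),np.sin(L[2]);a=np.array(p[:2])-L[:2];return np.array([c*a[0]+s*a[1],-s*a[0]+c*a[1]])
print("block in L",toL(B),np.degrees(B[2]-L[2]))
for q in [T((547,305)),S((350,145))]:
    e=unproj(*q,62);print("edge",e,toL(e))
pickle.dump((L,B),open("LB.pkl","wb"))
E
python3 fit.py
```

```text
[592.76022884 113.31169713   1.66636021] 95.4754073372255
[[-0.4, -0.0], [-0.2, 0.6], [-0.4, 0.1], [0.1, 0.4], [-1.0, -0.5], [-0.9, 0.1], [-1.6, 0.2], [-0.4, -0.7], [-0.4, -0.9], [0.1, 3.0], [-2.1, 0.7], [0.5, -1.6]]
[ 612.48685924 -168.4646824     1.82905102] 104.79690407232468
[[-0.9, 0.1], [-1.7, -0.3], [-0.7, -0.1], [-0.8, -0.1], [-0.4, -0.2], [-0.4, -0.7], [-0.5, -0.2], [-1.5, -1.0]]
block in L [-282.37298861    7.25005594] 9.321496735099167
edge [ 529.9871826  -123.83926935   62.        ] [-230.07919521   85.11521701]
edge [ 529.45186517 -117.74599825   62.        ] [-223.96264703   85.06668115]
```

Call:
apply_moves(plan=[0, 0.426, 0.343, 0, 77.4, 0, 0.426, 0.343, 0, 77.4, 0, 0.426, 0.343, 0, 77.4, 0, 0.426, 0.343, 0, 77.4, 0, 0.426, 0.343, 0, 77.4, 0, 0.426, 0.343, 0, 77.4, 0, 0.426, 0.343, 0, 77.4, 0, 0.426, 0.343, 0, 77.4])

```text
clock: 0.77
position: [455.4, -383.0, 231.0]
ee_rot: [-0.614, 0.789, 0.0, -0.0]
contact_force: [-0.3, -1.6, -1.6]
gripper_width: 42.7
```

```bash
python3 - <<'E'
from bench import arm
s=arm.read_state();print({k:s[k].round(3) if hasattr(s[k],'round') else s[k] for k in s})
E
```

```text
{'clock': 0.7667, 'joints': array([-0.428,  0.335, -0.068, -0.   , -1.169,  0.18 ]), 'joint_vel': array([ 0.793,  0.144,  0.206,  0.004, -0.06 ,  0.698]), 'joint_efforts': array([ -2.604, -38.056,  17.791,   3.994,  -0.043,  -0.476]), 'position': array([ 455.421, -383.036,  231.001]), 'ee_rot': array([-0.614,  0.789,  0.   , -0.   ]), 'contact_force': array([-0.285, -1.575, -1.609]), 'wrist_torque': array([-0.091, -0.024, -0.043]), 'gripper_width': 42.69460586533258}
```

Call:
apply_moves(plan=[0, 0.166, 0.133, 0, 20.1, 0, 0.166, 0.133, 0, 20.1, 0, 0.166, 0.133, 0, 20.1, 0, 0.166, 0.133, 0, 20.1, 0, 0.166, 0.133, 0, 20.1, 0, 0.166, 0.133, 0, 20.1, 0, 0.166, 0.133, -0.06, 20.1, 0, 0.166, 0.133, -0.1, 20.1])

```text
clock: 1.43
position: [622.8, -251.1, 149.4]
ee_rot: [0.741, -0.671, 0.003, -0.002]
contact_force: [-0.9, -0.6, -0.5]
gripper_width: 42.7
```

```bash
python3 - <<'E'
from bench import arm
import cv2
s=arm.read_state();print(s["joints"].round(3),s["position"],s["ee_rot"])
for n in("top","scene"):
    i=arm.get_image(n)
    c=i["color"][150:330,220:490] if n=="top" else i["color"][80:340,150:430]
    cv2.imwrite(f"pics/{n}1.png",cv2.resize(c[:,:,::-1],None,fx=2.3,fy=2.3,interpolation=cv2.INTER_CUBIC))
E
```

```text
[-0.143  0.52   0.016  0.    -1.06   0.242] [ 622.83316427 -251.10427579  149.37849826] [ 0.74120734 -0.67126715  0.00295691 -0.00183101]
```

View pics/top1.png

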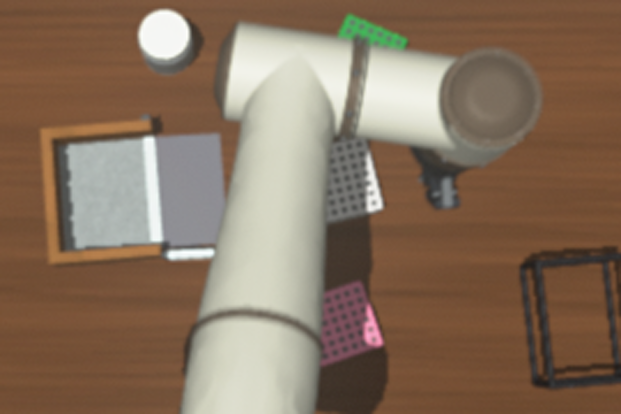

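View pics/scene1.png

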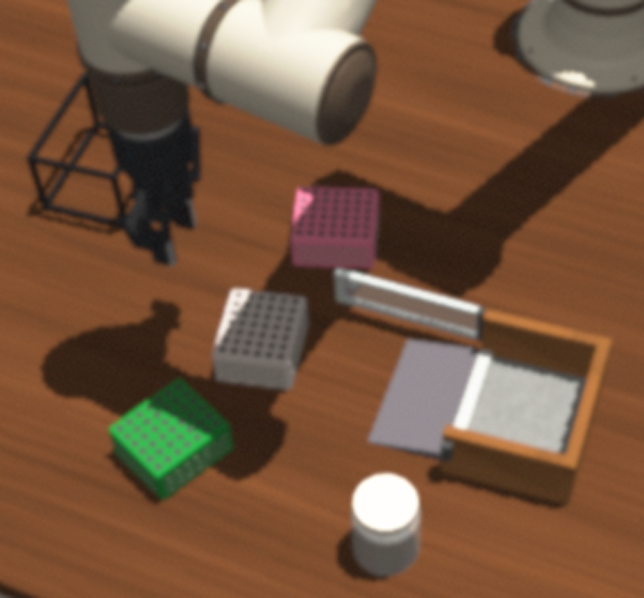

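Call:
apply_moves(plan=[0, 0, 0, -0.04, 0, 0, 0, 0, -0.08, 0, 0, 0, 0, -0.11, 0, 0, 0, 0, -0.125, 0, 0, 0, 0, -0.125, 0])

```text
clock: 1.95
position: [618.4, -251.9, 20.2]
ee_rot: [0.74, -0.672, -0.003, 0.002]
contact_force: [-0.1, 0.1, -0.3]
gripper_width: 43.0
```

```bash
cat > look.py <<'E'
import sys,pickle
from bench import arm
from h import *
k=sys.argv[1]
L,B=pickle.load(open("LB.pkl","rb"))
s=arm.read_state();c,sn=np.cos(L[2]),np.sin(L[2]);a=s["position"][:2]-L[:2]
q=s["ee_rot"]
print("world",s["position"].round(1),"TCP in L",round(c*a[0]+sn*a[1],1),round(-sn*a[0]+c*a[1],1),"F",s["contact_force"].round(2),"w",s["gripper_width"],"t",s["clock"], "ang",np.degrees(np.arctan2(q[1]**2-q[0]**2,2*q[0]*q[1]))%180)
d={}
for n in ("scene","wrist","top"):
    i=d[n]=arm.get_image(n);im=i["color"][:,:,::-1]
    if n=="scene": im=cv2.resize(im[130:330,170:430],None,fx=3,fy=3,interpolation=cv2.INTER_CUBIC)
    if n=="top": im=cv2.resize(im[180:280,230:430],None,fx=4,fy=4,interpolation=cv2.INTER_CUBIC)
    cv2.imwrite(f"pics/{n}{k}.png",im)
pickle.dump((s,d),open(f"im{k}.pkl","wb"))
E
python3 look.py 2
```

```text
world [ 618.4 -251.9   20.2] TCP in L -366.0 9.3 F [-0.05  0.06 -0.28] w 42.97593776571803 t 1.95 ang 5.510406651172161
```

View pics/scene2.png

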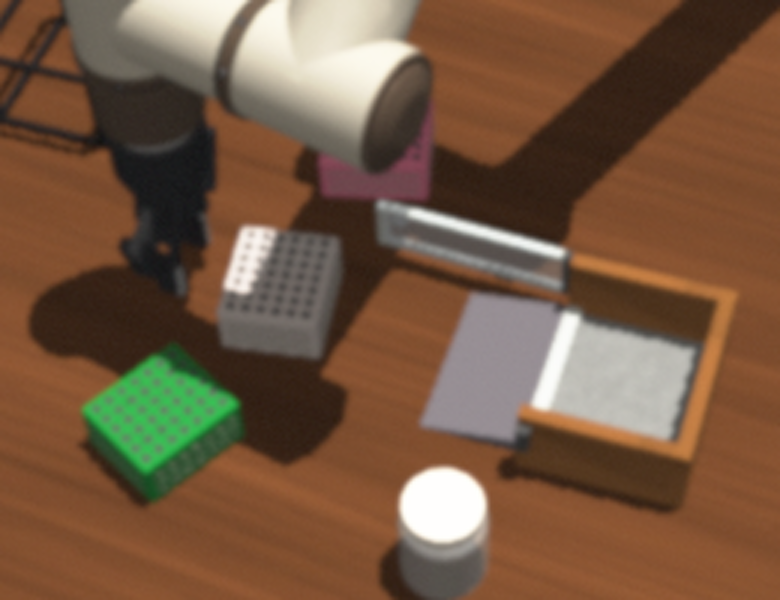

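View pics/wrist2.png

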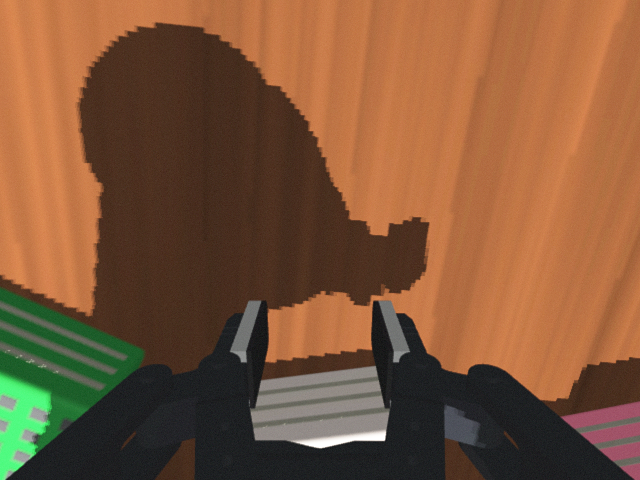

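Call:
apply_moves(plan=[-0.2, 0.002, 0.01, 0, 0, -0.2, 0.0015, 0.018, 0, 0, -0.2, 0.001, 0.024, 0, 0, -0.2, 0.0, 0.031, 0, 0, -0.2, -0.0007, 0.038, 0, 0, -0.2, -0.0014, 0.045, 0, 0, -0.2, -0.002, 0.052, 0, 0, -0.2, -0.0027, 0.059, 0, 0])

```text
clock: 2.77
position: [618.6, -192.9, 24.0]
ee_rot: [0.741, -0.672, 0.001, -0.0]
contact_force: [1.3, -4.5, 3.5]
gripper_width: 51.3
```

```bash
python3 look.py 3
```

```text
world [ 618.6 -192.9   24. ] TCP in L -307.2 3.5 F [ 1.34 -4.45  3.48] w 51.32734450443785 t 2.7667 ang 5.55068372142199
```

View pics/scene3.png

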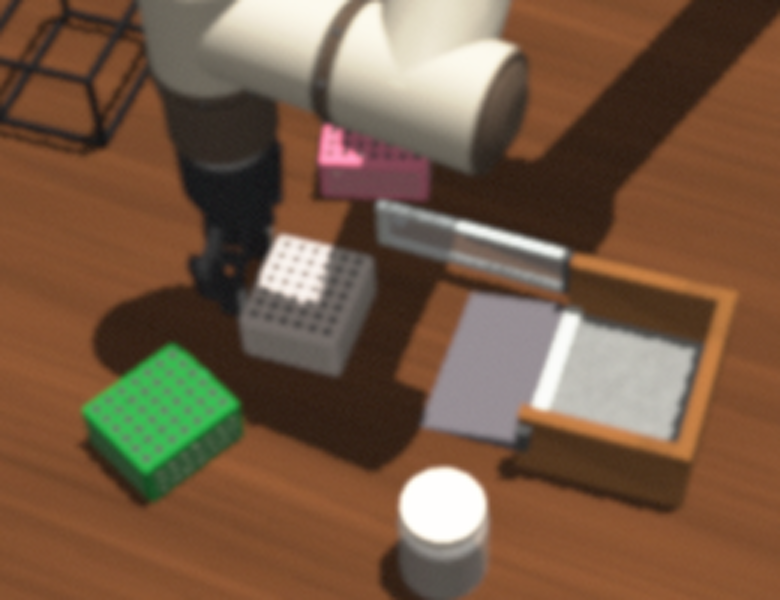

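View pics/wrist3.png

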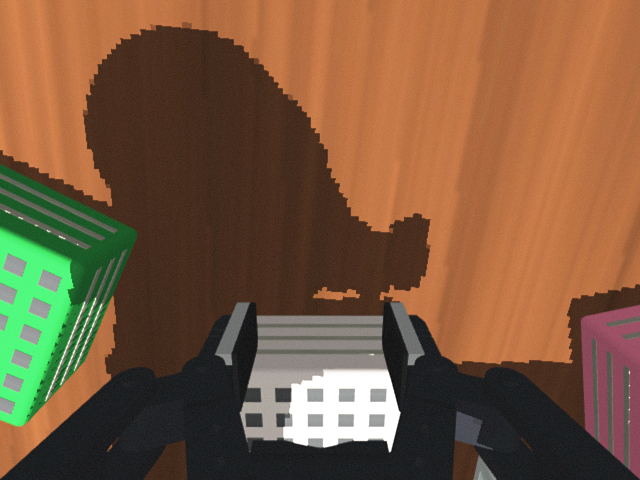

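View pics/top3.png

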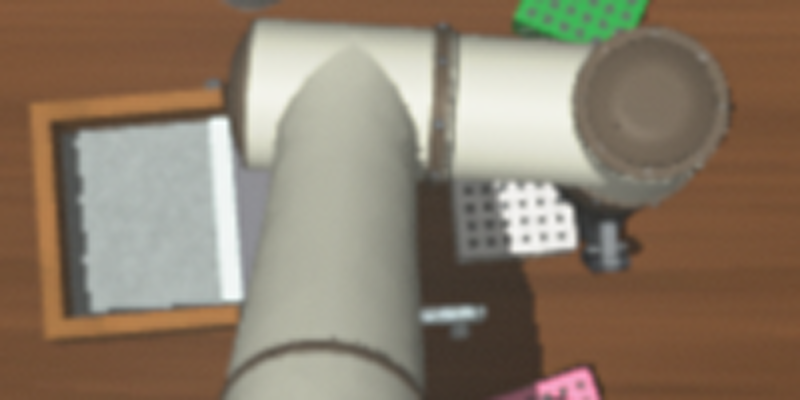

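```bash
cat > bfit.py <<'E'
import sys,pickle
from fit import L,fit,toL,np
d=None
def run(k,pts,z=45):
    s,d=pickle.load(open(f"im{k}.pkl","rb"))
    P=[((d["scene"],170+(p[0]+.5)/3-.5,130+(p[1]+.5)/3-.5),(l[0],l[1],z)) for p,l in pts]
    B=fit(P,[610,-100,1.67]);print("BLOCK in L",toL(B),np.degrees(B[2]-L[2]))
E
python3 - <<'E' | tail -3
from bfit import run
run(3,[((281,236),(-40,45)),((376,257),(40,45)),((343,344),(40,-45)),((243,312),(-40,-45))])
E
python3 -c "
from bench import arm;s=arm.read_state();print(s['position'],s['contact_force'])"
```

```text
[ 614.60255883 -138.97345915    1.69377552] 97.04618885478634
[[0.2, -0.6], [0.4, -0.5], [-0.5, -0.0], [-0.1, 3.0]]
BLOCK in L [-253.21820343    2.33000157] 1.5707815175608246
[ 617.63728242 -191.60231035   22.83718957] [-0.99701894  0.12535328 -1.06696599]
```

Call:
apply_moves(plan=[-0.2, -0.0011, 0.012, 0, 0, -0.2, -0.0023, 0.024, 0, 0, -0.2, -0.0034, 0.036, 0, 0, -0.2, -0.0046, 0.048, 0, 0, -0.2, -0.0057, 0.06, 0, 0, -0.2, -0.0069, 0.072, 0, 0, -0.2, -0.008, 0.084, 0, 0, -0.2, -0.0092, 0.096, 0, 0])

```text
clock: 3.58
position: [608.0, -95.6, 22.8]
ee_rot: [0.741, -0.672, -0.0, 0.0]
contact_force: [-0.4, -4.3, -0.5]
gripper_width: 50.7
```

```bash
python3 look.py 4
```

```text
world [608.  -95.6  22.8] TCP in L -209.4 4.8 F [-0.41 -4.35 -0.5 ] w 50.735176706530325 t 3.5833 ang 5.558694976388097
```

View pics/scene4.png

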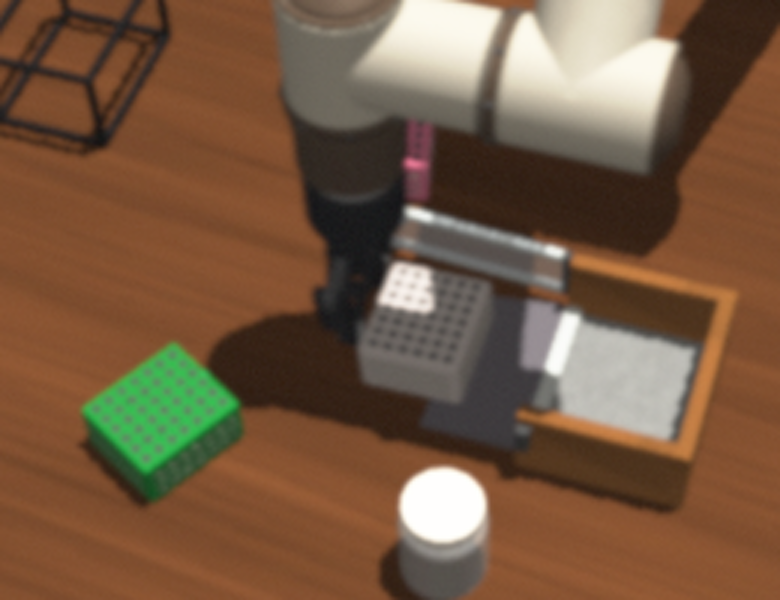

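View pics/wrist4.png

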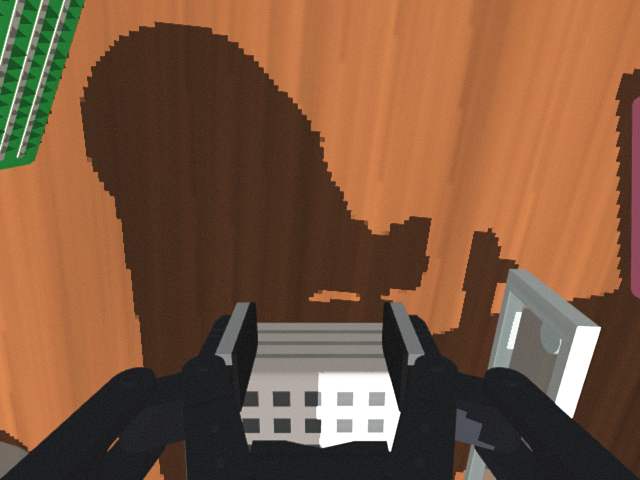

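Call:
apply_moves(plan=[-0.2, -0.0011, 0.012, 0.0005, 0, -0.2, -0.0023, 0.024, 0.001, 0, -0.2, -0.0034, 0.036, 0.0015, 0, -0.2, -0.0046, 0.048, 0.002, 0, -0.2, -0.0057, 0.06, 0.0025, 0, -0.2, -0.0069, 0.072, 0.003, 0, -0.2, -0.008, 0.084, 0.003, 0, -0.2, -0.0092, 0.096, 0.003, 0])

```text
clock: 4.4
position: [601.3, -2.9, 29.7]
ee_rot: [0.742, -0.671, 0.003, 0.001]
contact_force: [1.7, -18.4, 14.6]
gripper_width: 51.5
```

```bash
python3 look.py 5
```

```text
world [601.3  -2.9  29.7] TCP in L -116.5 2.6 F [  1.68 -18.44  14.58] w 51.45113633035562 t 4.4 ang 5.727919891401683
```

View pics/scene5.png

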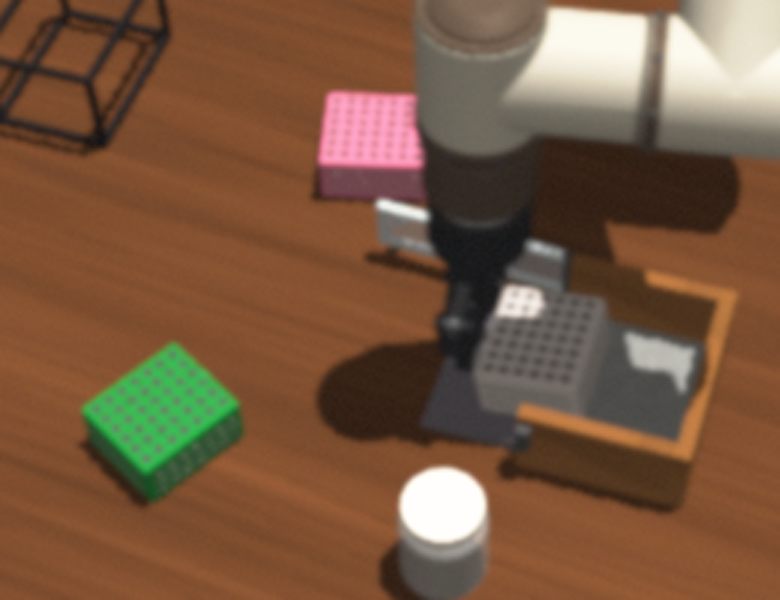

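View pics/wrist5.png

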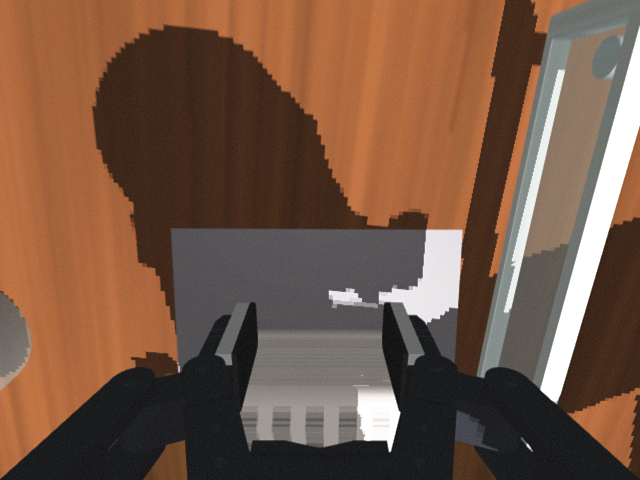

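```bash
python3 - <<'E'
from bench import arm
s=arm.read_state();print(s['clock'],s['position'],s['contact_force'])
E
```

```text
4.55 [599.55037869   0.85105522  26.78215504] [-0.2652274   0.28585947 -0.07205422]
```

Call:
apply_moves(plan=[-0.2, 0, 0, 0, 0])

```text
clock: 4.63
position: [598.9, 0.3, 25.9]
ee_rot: [0.741, -0.672, -0.0, -0.0]
contact_force: [0.1, -0.2, -0.3]
gripper_width: 51.3
```

```bash
python3 - <<'E'
from bench import arm
import pickle,cv2
s=arm.read_state();print(s['clock'],s['position'],s['contact_force'],s['wrist_torque'])
i=arm.get_image("scene")
cv2.imwrite("pics/sc5b.png",cv2.resize(i["color"][200:300,300:430,::-1],None,fx=6,fy=6,interpolation=cv2.INTER_CUBIC))
E
```

```text
4.6333 [5.98945607e+02 3.26489254e-01 2.59000620e+01] [ 0.05217678 -0.19827212 -0.32810715] [-0.00995261  0.03851134  0.00606056]
```

View pics/sc5b.png

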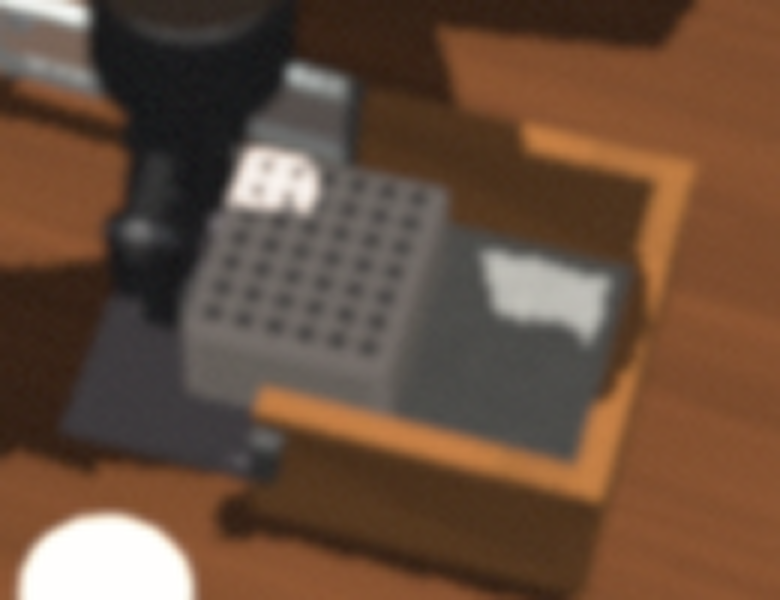

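Call:
apply_moves(plan=[-0.2, -0.0007, 0.007, 0, 0, -0.2, -0.0013, 0.014, 0, 0, -0.2, -0.002, 0.021, 0, 0, -0.2, -0.0027, 0.028, 0, 0, -0.2, -0.0033, 0.035, 0, 0, -0.2, -0.0038, 0.04, 0, 0, -0.2, -0.0043, 0.045, 0, 0, -0.2, -0.0043, 0.045, 0, 0])

```text
clock: 5.35
position: [594.7, 45.5, 25.6]
ee_rot: [0.741, -0.672, -0.0, 0.0]
contact_force: [0.3, 0.2, 0.2]
gripper_width: 51.0
```

```bash
python3 look.py 6; python3 - <<'E'
import pickle,cv2
s,d=pickle.load(open("im6.pkl","rb"))
cv2.imwrite("pics/sc6b.png",cv2.resize(d["scene"]["color"][200:300,300:430,::-1],None,fx=6,fy=6,interpolation=cv2.INTER_CUBIC))
E
```

```text
world [594.7  45.5  25.6] TCP in L -67.6 4.6 F [0.25 0.16 0.18] w 51.047148459722585 t 5.35 ang 5.609543958457635
```

View pics/sc6b.png

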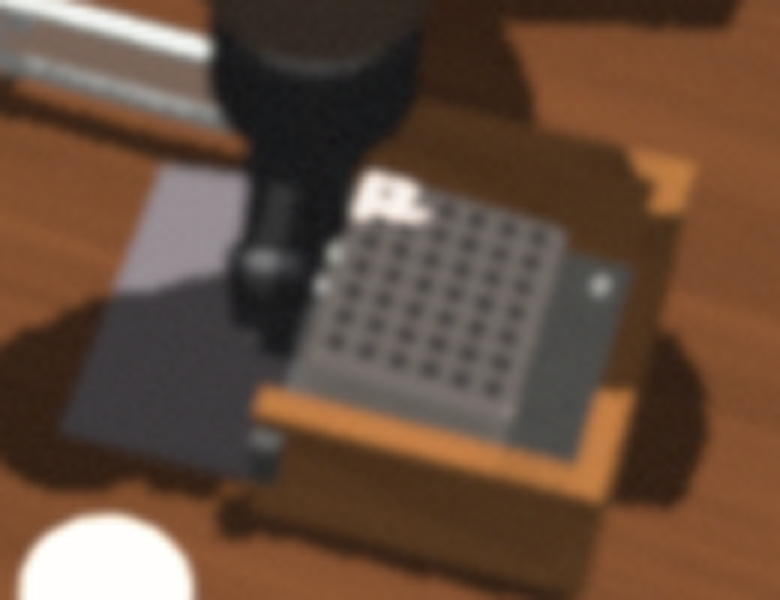

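View pics/wrist6.png

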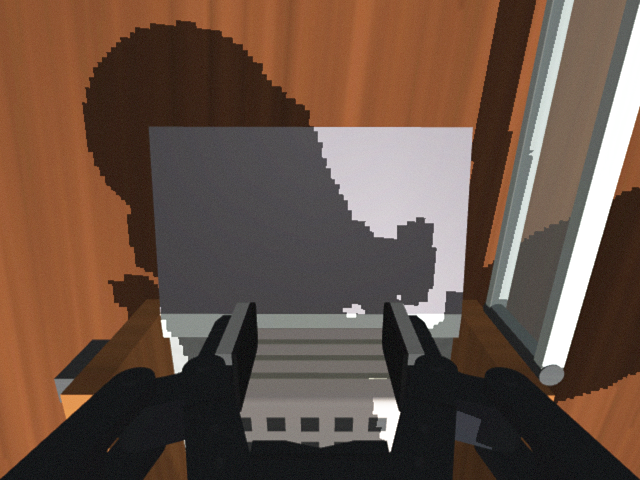

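Call:
apply_moves(plan=[-0.2, -0.0005, 0.005, 0, 0, -0.2, -0.001, 0.01, 0, 0, -0.2, -0.0014, 0.015, 0, 0, -0.2, -0.0014, 0.015, 0, 0, -0.2, -0.0014, 0.015, 0, 0])

```text
clock: 5.92
position: [593.8, 59.8, 26.1]
ee_rot: [0.741, -0.672, 0.0, -0.0]
contact_force: [-0.1, 0.5, -0.3]
gripper_width: 51.1
```

```bash
python3 look.py 7; python3 - <<'E'
import pickle,cv2
s,d=pickle.load(open("im7.pkl","rb"))
cv2.imwrite("pics/sc7b.png",cv2.resize(d["scene"]["color"][200:300,300:430,::-1],None,fx=6,fy=6,interpolation=cv2.INTER_CUBIC))
E
```

```text
world [593.8  59.8  26.1] TCP in L -53.3 4.1 F [-0.13  0.47 -0.3 ] w 51.05293091429934 t 5.9167 ang 5.584303611712613
```

View pics/sc7b.png

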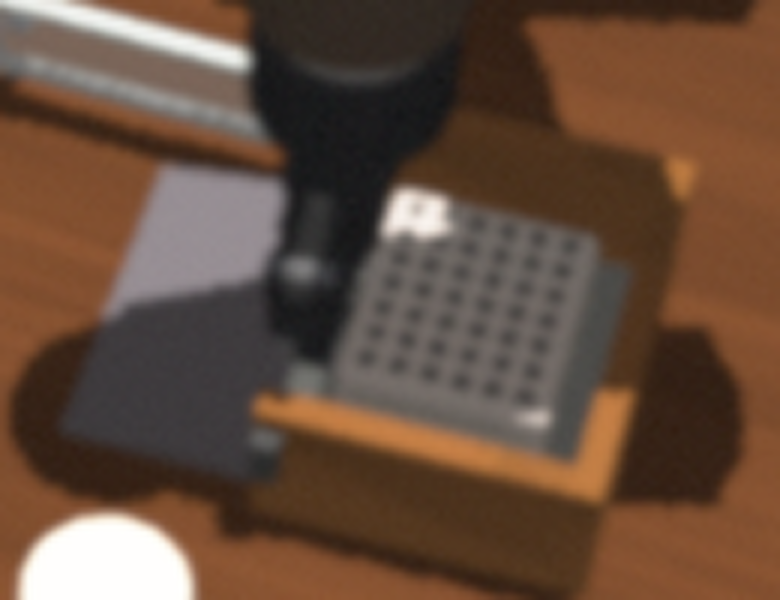

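View pics/wrist7.png

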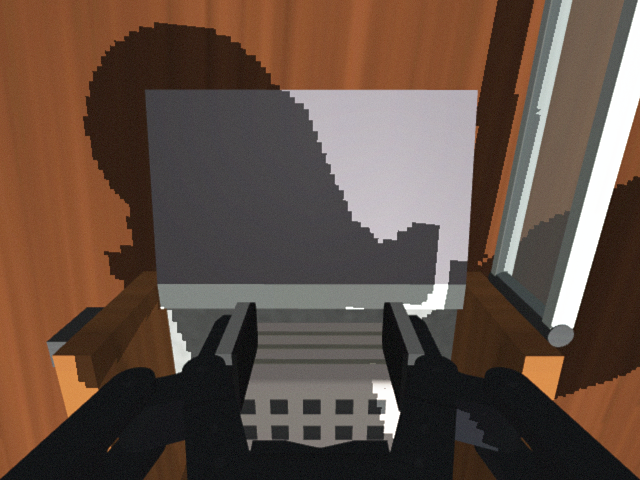

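Call:
apply_moves(plan=[-0.2, 0.0014, -0.015, 0, 0, -0.2, 0.003, -0.03, 0, 0, -0.2, 0.003, -0.03, 0.04, 0, -0.2, 0.003, -0.03, 0.08, 0, 0.5, 0.003, -0.03, 0.12, 0, 1, 0.003, -0.03, 0.14, 0, 1, -0.02, -0.06, 0.14, 0, 1, -0.04, -0.09, 0.14, 0])

```text
clock: 6.73
position: [554.4, -30.3, 168.0]
ee_rot: [0.741, -0.671, 0.001, -0.002]
contact_force: [-1.5, -0.9, -1.5]
gripper_width: 2.9
```

```bash
python3 look.py 8; python3 - <<'E'
import pickle,cv2
from h import *
s,d=pickle.load(open("im8.pkl","rb"));L,_=pickle.load(open("LB.pkl","rb"))
cv2.imwrite("pics/sc8b.png",cv2.resize(d["scene"]["color"][200:300,300:430,::-1],None,fx=6,fy=6,interpolation=cv2.INTER_CUBIC))
d0=pickle.load(open("im0.pkl","rb"))
# pink mask from initial top image
im=d0["top"];c=im["color"].astype(int)
m=((c[...,0]>180)&(c[...,1]<160)&(c[...,2]>110)).astype(np.uint8)
ct=max(cv2.findContours(m,0,2)[0],key=cv2.contourArea);b=cv2.boxPoints(cv2.minAreaRect(ct))
cc,sn=np.cos(L[2]),np.sin(L[2])
for p in b:
    w=unproj(im,*p,45)[:2]-L[:2];print("pink L",(cc*w[0]+sn*w[1]).round(1),(-sn*w[0]+cc*w[1]).round(1))
E
```

```text
world [554.4 -30.3 168. ] TCP in L -139.3 51.9 F [-1.53 -0.85 -1.55] w 2.907342532182091 t 6.7333 ang 5.678740691908189
pink L -207.7 148.8
pink L -296.6 127.4
pink L -314.5 205.4
pink L -226.2 226.4
```

View pics/sc8b.png

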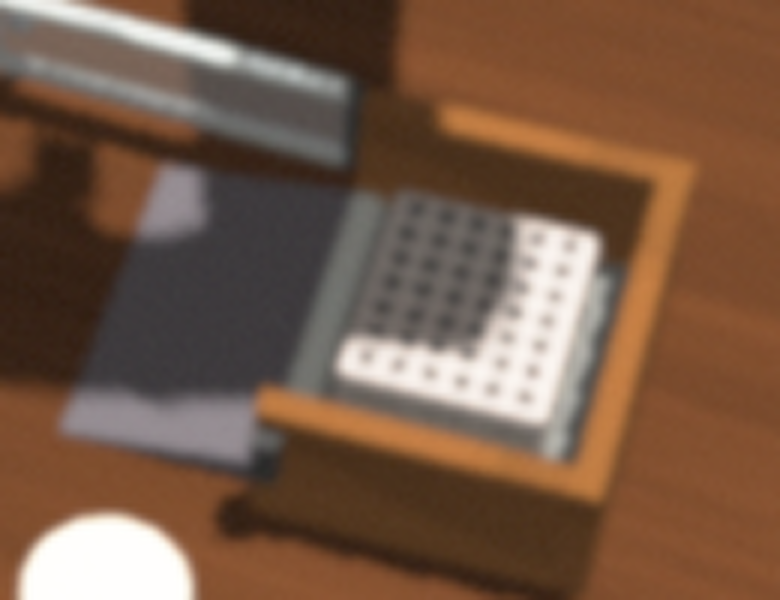

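View pics/wrist8.png

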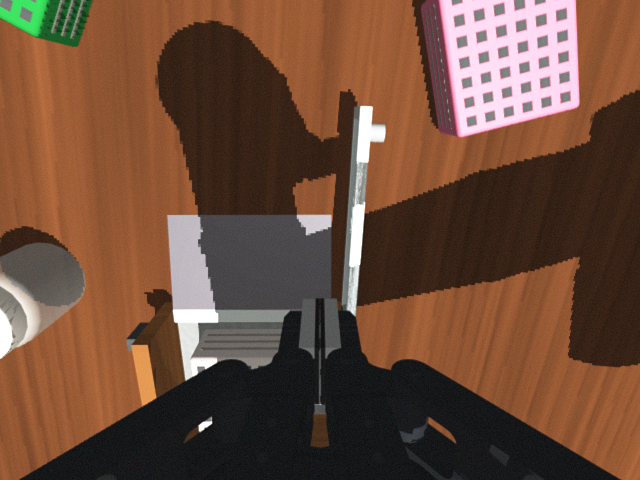

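View pics/scene8.png

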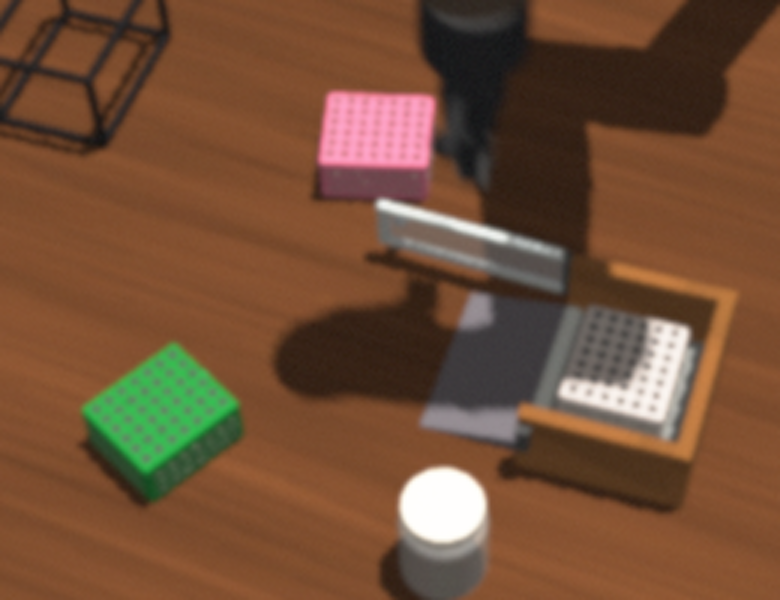

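```bash
python3 - <<'E' | tail -6
from bfit import run
P=lambda x,y:((x-300)*0,0)
pts=[(((300-170)*3+x/2,(200-130)*3+y/2),l) for (x,y),l in [((398,188),(-40,45)),((602,235),(40,45)),((545,424),(40,-45)),((336,366),(-40,-45))]]
run(8,pts,53);run(8,pts,59)
E
```

```text
[591.13696788 112.19440565   1.66214163] 95.23370012695392
[[0.1, -0.5], [0.0, 0.0], [0.0, -0.1], [-0.2, 0.5]]
BLOCK in L [-0.95730443  1.72246469] -0.2417072102715888
[595.30180922 113.24450973   1.66210039] 95.23133747735874
[[0.1, -0.6], [0.1, -0.0], [0.1, 0.0], [-0.3, 0.6]]
BLOCK in L [-0.30939461 -2.52357285] -0.24406985986676782
```

Call:
apply_moves(plan=[1, -0.03, -0.016, 0, 0, 1, -0.057, -0.032, 0, 0, 1, -0.057, -0.032, 0, 0, 1, -0.057, -0.032, -0.04, 0, 1, -0.057, -0.032, -0.08, 0, 1, -0.057, -0.032, -0.12, 0, 1, -0.057, -0.032, -0.132, 0, 1, -0.057, -0.032, -0.132, 0])

```text
clock: 7.55
position: [494.6, -62.7, 30.3]
ee_rot: [0.74, -0.672, -0.002, 0.003]
contact_force: [0.1, 0.6, -0.5]
gripper_width: 0.0
```

```bash
python3 look.py 9
```

```text
world [494.6 -62.7  30.3] TCP in L -165.9 114.5 F [ 0.1   0.59 -0.52] w 0.01795250955060269 t 7.55 ang 5.547372211803577
```

View pics/wrist9.png

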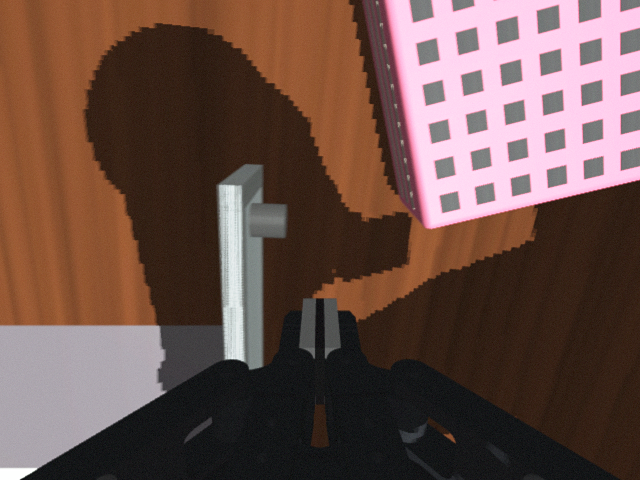

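View pics/scene9.png

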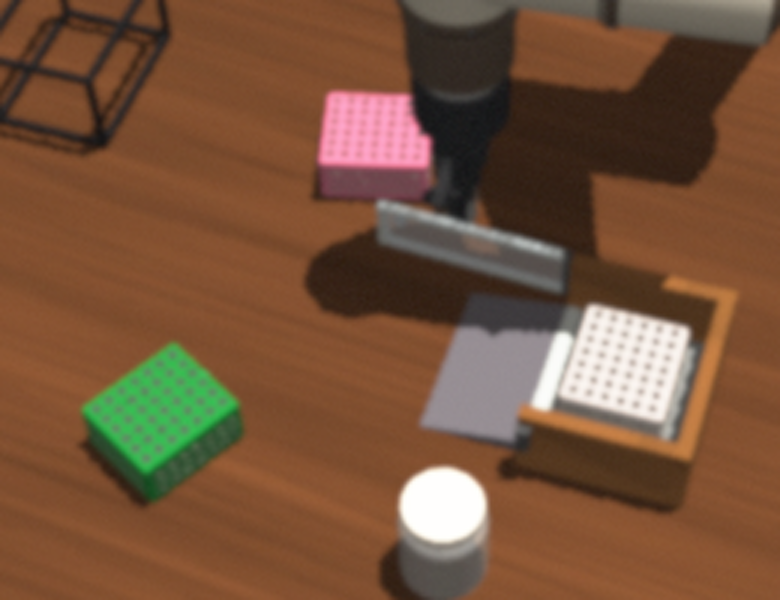

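```bash
python3 - <<'E'
import pickle
from h import *
L,_=pickle.load(open("LB.pkl","rb"));c,s=np.cos(L[2]),np.sin(L[2]);p0=None
for th in [1.62,1.5,1.4,1.3,1.2,1.1,1.0,.9,.8,.7,.6,.5,.4,.3,.2,.1,.05,0,-.03]:
    q=np.array([-69.5,79.5])+105*np.array([-np.sin(th),-np.cos(th)])+18*np.array([-np.cos(th),np.sin(th)])
    w=L[:2]+[c*q[0]-s*q[1],s*q[0]+c*q[1]]
    print(th,q.round(1),w.round(1),(w-[494.6,-62.7]).round(1))
E
```

```text
1.62 [-173.5  102.6] [507.1 -69.2] [12.5 -6.5]
1.5 [-175.5   90. ] [519.9 -70. ] [25.3 -7.3]
1.4 [-176.    79.4] [530.5 -69.5] [35.9 -6.8]
1.3 [-175.5   68.8] [541.1 -67.9] [46.5 -5.2]
1.2 [-173.9   58.2] [551.4 -65.3] [56.8 -2.6]
1.1 [-171.2   47.9] [561.4 -61.7] [66.8  1. ]
1.0 [-167.6   37.9] [571.  -57.1] [76.4  5.6]
0.9 [-162.9   28.3] [580.1 -51.6] [85.5 11.1]
0.8 [-157.4   19.3] [588.6 -45.2] [94.  17.5]
0.7 [-150.9   10.8] [596.4 -37.9] [101.8  24.8]
0.6 [-143.6    3. ] [603.5 -30. ] [108.9  32.7]
0.5 [-135.6   -4. ] [609.7 -21.3] [115.1  41.4]
0.4 [-127.   -10.2] [615.  -12.1] [120.4  50.6]
0.3 [-117.7  -15.5] [619.4  -2.4] [124.8  60.3]
0.2 [-108.   -19.8] [622.8   7.7] [128.2  70.4]
0.1 [-97.9 -23.2] [625.2  18.1] [130.6  80.8]
0.05 [-92.7 -24.5] [626.   23.3] [131.4  86. ]
0 [-87.5 -25.5] [626.5  28.6] [131.9  91.3]
-0.03 [-84.3 -26. ] [626.7  31.8] [132.1  94.5]
```

Call:
apply_moves(plan=[1, 0, -0.004, 0.01, 0, 1, 0.0125, -0.0065, 0.01, 0, 1, 0.025, -0.007, 0.01, 0, 1, 0.036, -0.007, 0.01, 0, 1, 0.0465, -0.005, 0.01, 0, 1, 0.057, -0.0025, 0.01, 0, 1, 0.067, 0.001, 0.01, 0, 1, 0.0765, 0.0055, 0.01, 0])

```text
clock: 8.37
position: [574.6, -57.0, 45.7]
ee_rot: [0.74, -0.672, 0.001, -0.001]
contact_force: [-1.2, -0.7, -1.0]
gripper_width: -0.1
```

```bash
python3 look.py 10
```

```text
world [574.6 -57.   45.7] TCP in L -167.8 34.3 F [-1.25 -0.69 -0.96] w -0.07353875493674246 t 8.3667 ang 5.5459235399000875
```

View pics/wrist10.png

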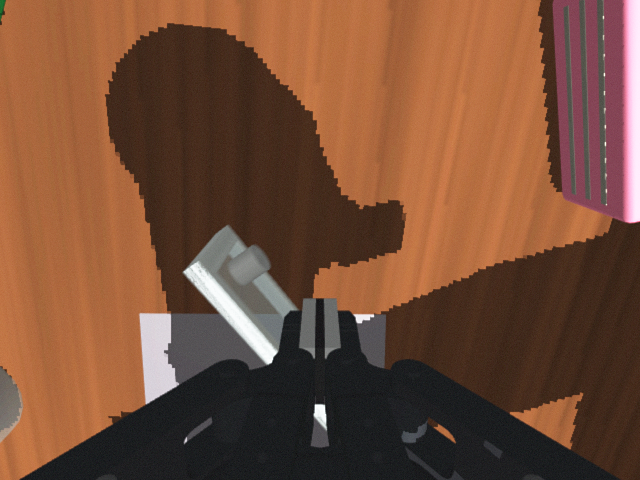

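View pics/scene10.png

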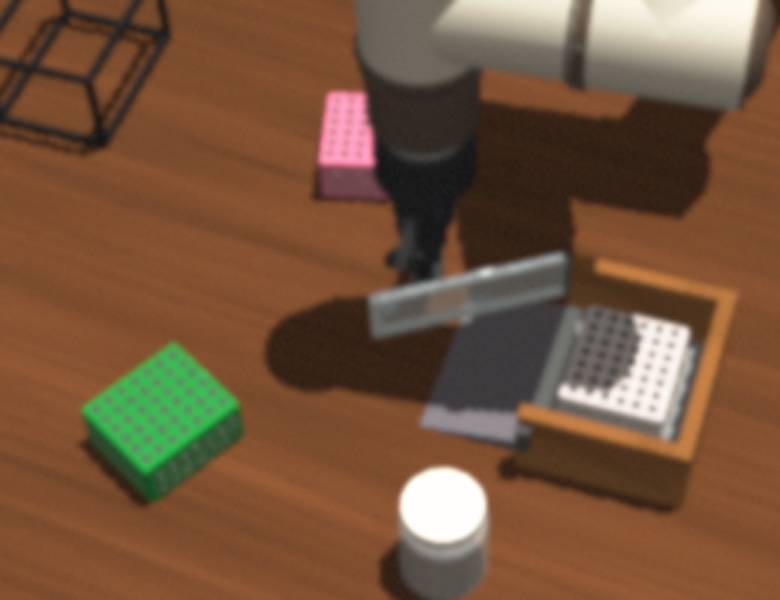

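Call:
apply_moves(plan=[1, 0.009, 0.0055, -0.003, 0, 1, 0.0175, 0.012, -0.004, 0, 1, 0.025, 0.0195, -0.004, 0, 1, 0.0325, 0.027, -0.004, 0, 1, 0.0385, 0.036, -0.004, 0, 1, 0.044, 0.045, -0.004, 0, 1, 0.0485, 0.055, -0.004, 0, 1, 0.0515, 0.065, -0.004, 0])

```text
clock: 9.18
position: [625.1, 8.8, 39.9]
ee_rot: [0.741, -0.672, 0.0, -0.0]
contact_force: [0.3, -0.5, -1.1]
gripper_width: -0.2
```

```bash
python3 look.py 11
```

```text
world [625.1   8.8  39.9] TCP in L -107.1 -22.3 F [ 0.29 -0.51 -1.1 ] w -0.2205340247920561 t 9.1833 ang 5.560515286197614
```

View pics/wrist11.png

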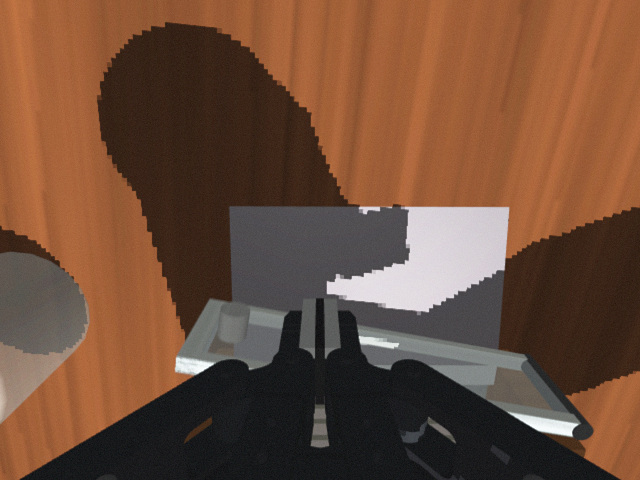

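View pics/scene11.png

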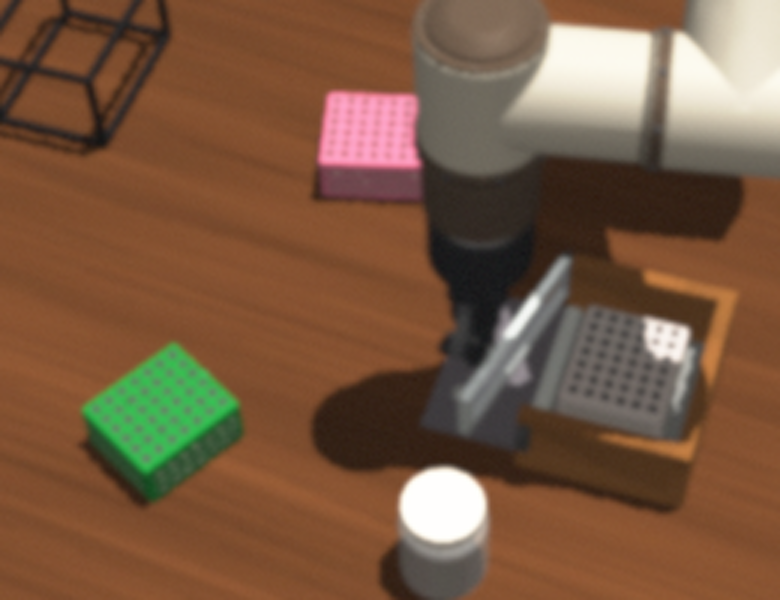

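Call:
apply_moves(plan=[1, 0, 0.006, 0, 0, 1, -0.001, 0.011, 0, 0, 1, -0.001, 0.015, 0, 0, 1, -0.0015, 0.018, 0, 0, 1, -0.0015, 0.02, 0, 0, 1, -0.0015, 0.021, 0, 0])

```text
clock: 9.83
position: [622.9, 28.9, 40.1]
ee_rot: [0.741, -0.672, -0.0, 0.0]
contact_force: [0.5, 0.1, 0.1]
gripper_width: -0.2
```

Call:
apply_moves(plan=[1, 0, 0.0015, 0, 0, 1, 0, 0.002, 0, 0])

```text
clock: 10.0
position: [622.9, 30.8, 40.0]
ee_rot: [0.74, -0.672, -0.0, 0.0]
contact_force: [0.2, -0.3, -0.2]
gripper_width: -0.2
```

```bash
python3 look.py 12
```

```text
world [622.9  30.8  40. ] TCP in L -85.1 -22.2 F [ 0.17 -0.31 -0.22] w -0.23561054631883532 t 10.0 ang 5.543522690762558
```

View pics/wrist12.png

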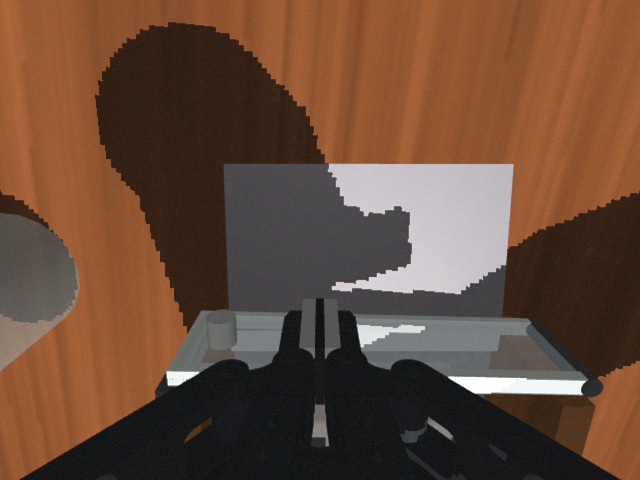

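View pics/scene12.png

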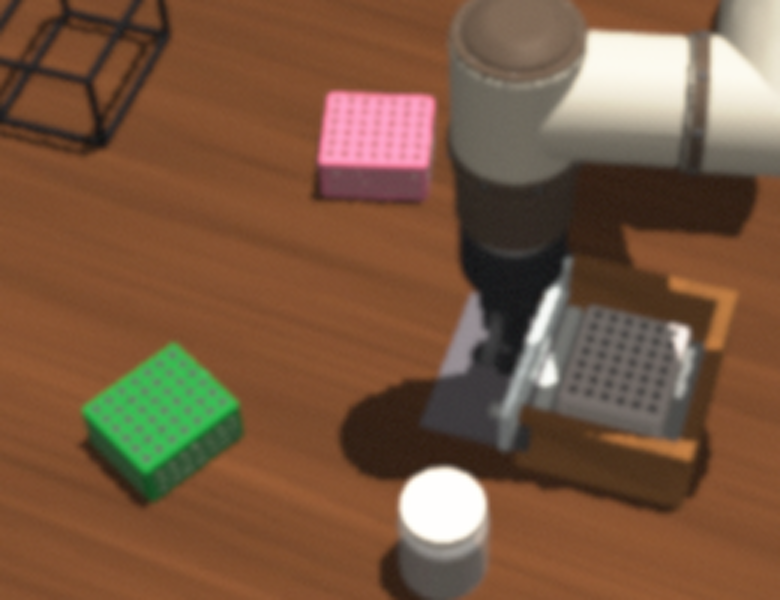

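Almost parallel to the sill, with no stop felt yet, so I keep pressing in small steps.

Call:
apply_moves(plan=[1, 0, 0.001, 0, 0, 1, 0, 0.002, 0, 0, 1, 0, 0.002, 0, 0])

```text
clock: 10.4
position: [623.0, 32.7, 39.9]
ee_rot: [0.741, -0.672, -0.0, 0.0]
contact_force: [-0.2, 1.3, 0.0]
gripper_width: -0.0
```

Call:
apply_moves(plan=[1, 0, 0.001, 0, 0, 1, 0, 0.002, 0, 0, 1, 0, 0.002, 0, 0])

```text
clock: 10.65
position: [622.9, 33.7, 39.9]
ee_rot: [0.741, -0.672, 0.0, 0.001]
contact_force: [0.4, -5.4, -0.1]
gripper_width: -0.0
```

Contact at 5 N against the stop; a bit more to be sure.

Call:
apply_moves(plan=[1, 0, 0.001, 0, 0, 1, 0, 0.0015, 0, 0, 1, 0, 0.0015, 0, 0, 1, 0, 0.0015, 0, 0])

```text
clock: 10.98
position: [622.9, 33.8, 39.9]
ee_rot: [0.74, -0.672, 0.0, 0.001]
contact_force: [1.7, -9.4, -0.6]
gripper_width: 0.2
```

Position stopped and the force rises, so the door is at its stop. I retreat and look.

Call:
apply_moves(plan=[1, 0.001, -0.01, 0, 0, 1, 0.002, -0.03, 0, 0, 1, 0.004, -0.05, 0.03, 0, 1, 0.004, -0.08, 0.07, 0, 1, 0.004, -0.12, 0.11, 0, 1, 0, -0.16, 0.15, 0, 1, -0.02, -0.2, 0.17, 0, 1, -0.05, -0.23, 0.17, 0])

```text
clock: 11.65
position: [595.3, -164.7, 202.3]
ee_rot: [0.741, -0.671, 0.003, -0.002]
contact_force: [0.9, -0.8, -0.6]
gripper_width: 0.1
```

Call:
apply_moves(plan=[1, -0.04, -0.01, 0, 0, 1, -0.06, -0.02, 0, 0, 1, -0.06, -0.02, 0, 0])

```text
clock: 11.9
position: [528.7, -184.8, 199.4]
ee_rot: [0.739, -0.673, -0.001, -0.0]
contact_force: [-1.0, 0.4, -0.8]
gripper_width: 0.1
```

```bash
python3 look.py 13;python3 - <<'E'
import pickle,cv2
s,d=pickle.load(open("im13.pkl","rb"))
cv2.imwrite("pics/sc13b.png",cv2.resize(d["scene"]["color"][200:300,300:430,::-1],None,fx=6,fy=6,interpolation=cv2.INTER_CUBIC))
E
```

```text
world [ 528.7 -184.8  199.4] TCP in L -290.7 92.2 F [-1.    0.41 -0.75] w 0.12997533561238078 t 11.9 ang 5.339977569459052
```

View pics/sc13b.png

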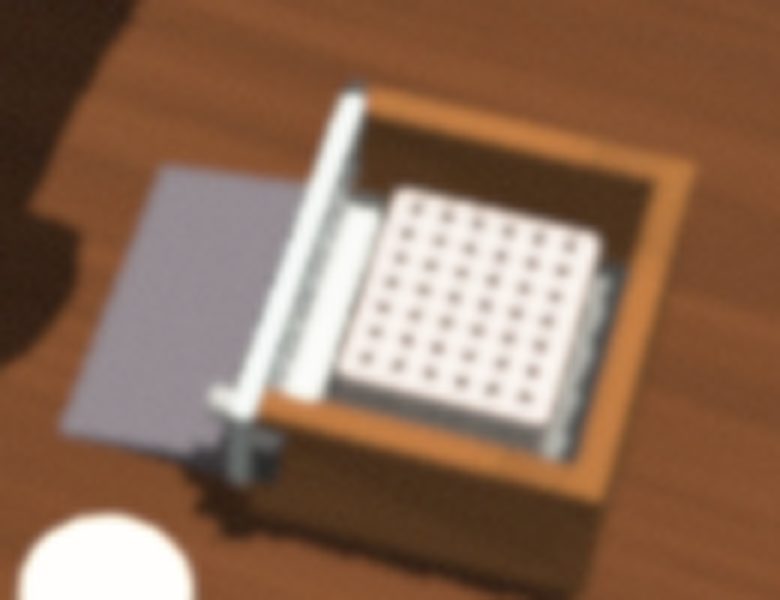

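View pics/top13.png

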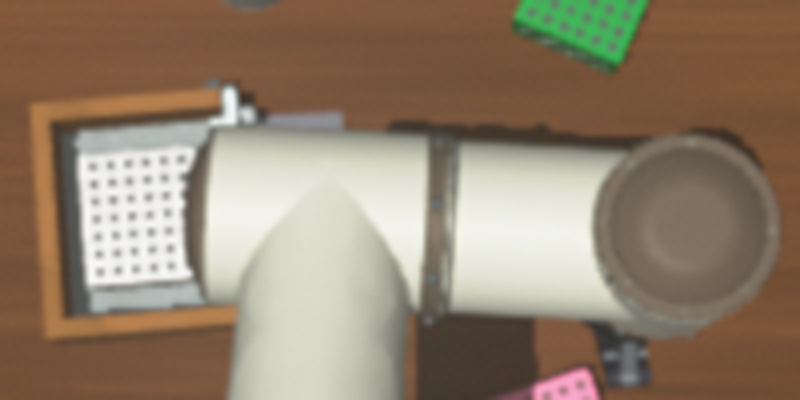

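```bash
python3 - <<'E' | tail -2
import pickle
from h import *
from fit import toL
s,d=pickle.load(open("im13.pkl","rb"));im=d["scene"]
f=lambda x,y:toL(unproj(im,300+(x+.5)/6-.5,200+(y+.5)/6-.5,62))
a,b=f(351,95),f(243,410);print(a,b,np.arctan2(a[0]-b[0],a[1]-b[1]))
from bench import arm
s=arm.read_state();print(s["joint_vel"].round(3),s["contact_force"])
E
```

```text
[-68.87152267  77.33501828] [-67.10868777 -76.34201737] -0.011470533530646903
[ 0.016  0.023  0.017  0.001 -0.002 -0.   ] [ 0.20902984 -0.04595412 -0.17931052]
```

The door angle measures about 0 and the block lies flat behind the sill. I am handing in.

```bash
python3 -c "
from bench import arm
print(arm.job_done())"
```

```text
the job is handed in; nothing more can be done
None
```

I pushed the white block up the ramp and over the sill with two spread fingers, and it dropped flat onto the locker floor. I then swung the door shut with the closed fingers until it pressed on its stop at about 9 N. I handed the job in at about 12 s, with the arm clear of everything; no verdict is reported.

- **Block:** the camera fit puts it about 1 mm from the locker's centre in x and 2 mm in y, square to the locker. That fit was taken before closing the door. The last picture shows it in the same place, lying flat behind the sill. The camera fit could not tell the block's height; that it has dropped comes from its rear face being past the sill.
- **Door:** it measures about -0.01 rad from shut in the last picture, which is within measuring error of 0.
- **Force:** one push near the top of the ramp read 18 N sideways and 15 N upward as the block levelled over the sill edge. It eased off straight away.
- **Bystanders:** the arm never went near the jar, tongs or net frame. The jar and net frame sat in the same place in the pictures through the push and door closing. I did not measure any of the three at the end, and the tongs were outside the later crops.

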